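Set the blade tension of the bread slicer with its key

TASK

Tension the blade of the small bread slicer: take the square-gripped key out of its wooden stand, put it into the steel collar, turn it clockwise under a light press (about 10 N, never forced) until its blade drops fully home in the sunken slot of the screw, then turn on clockwise until the tip of the sprung arm points at the brass set mark. Do not overshoot the mark by more than 10 mm, and do not touch the sprung arm or the mark. Leave the key standing fully home in the screw, let go and move clear, with the other things left where they are.

Things in the scene. Friction and masses are not known exactly. Their poses are not given: they have to be found in the camera images.
- key: Loose tension key, 86 mm tall, under 0.2 kg, upright in key_stand; origin at the centre of its foot, z up. From the foot: flat blade 24 (x) by 5 (y) mm, z 0 to 9; round steel shank 28 mm wide with a chamfered lower rim, to z 42; flange 37 mm wide, to z 46; square dark wooden grip 26 x 26 mm, sides square to x and y, z 46 to 86: hold any two opposite sides from above at about z 66.
- key_stand: Turned wooden stand for the key, fixed to the counter, foot 52 mm wide, 34 mm tall; origin at the centre of its underside. Its round hole (32 mm) is open at the top; the key's foot rests on the hole's floor, 12 mm up.
- tensioner: Blade tensioner of a small bread slicer, fixed to the counter: wooden base 180 mm (x) by 124 mm (y), top 16 mm up, with steel collar, sprung arm, curved rail with brass mark, and a toothed blade between two 52 mm high posts along the +x edge. Origin at the centre of its underside, z up.
- collar_mouth (a point): Centre of the open top of the steel collar (55 mm outside), 63 mm above the tensioner's underside, on the vertical axis of the tension screw. The mouth is 38 mm wide for 3 mm, the bore below 32 mm; it guides the key's 28 mm shank.
- sprung_arm: Flat dark steel arm, 114 mm long, about 31 mm above the counter; origin on its vertical pivot, x along the arm to its tip. The screw draws it clockwise seen from above: 0.3 rad for each rad of clockwise turn, stiffly (up to 0.2 N m on the key), and it stays where it is left. It starts 0.2 to 0.53 rad short (anticlockwise) of the mark. Not to be touched.
- pointer_tip (a point): Tip of the sprung arm, 114 mm from its pivot.
- mark: Brass set mark: a 10 mm clip with a thin upright 3 mm tooth on the curved rail, just beyond the reach of the arm's tip, at a different place each time. Origin on the pivot axis of the sprung arm, x pointing from the pivot to the tooth. Not to be touched.
- set_mark (a point): Where the pointer tip must come (seen from above): 114 mm from the pivot on the line from the pivot to the brass tooth.
- croissant_0: loose croissant about 50x85x40 mm on the steel tray; leave it alone (origin at the centre of its underside).
- croissant_2: loose croissant about 50x85x40 mm on the steel tray; leave it alone (origin at the centre of its underside).
- croissant_4: loose croissant about 50x85x40 mm on the steel tray; leave it alone (origin at the centre of its underside).
- coffee_cup: white cup, 73 mm wide, 61 mm tall; leave it alone (origin at the centre of its underside).
- water_glass: water glass, 75 mm wide, 111 mm tall; leave it alone (origin at the centre of its underside).
- spoon_tin: tin with wooden stirrers, 67 mm wide, 142 mm tall; leave it alone (origin at the centre of its underside).
- screw_top (a point): Centre of the flat top of the screw head, sunk in the bore 30 mm below collar_mouth. A cross slot (two slots at right angles, 9 mm wide, 11 mm deep) is cut in it, at an angle that varies and is not reported. With the blade lying across the top the key's origin is at this height; with the blade dropped in the slot, key fully home, 9 mm lower. A key rubbing lightly on the top does not turn the screw.

How it is judged:
On the way, in this order (a step that is already met when the one before it is completed fails the run):
1. the key is fully home in the screw (its foot at least 35.5 mm below the collar's mouth), upright and within 4 mm of the collar's axis (horizontal distance between key and collar_mouth below 0.004 m and z of key in the frame of tensioner below 0.0275 m and angle between key's own z axis and vertical below 0.1 rad), for 0.2 s.
2. with the key still home, the tip of the sprung arm is brought to within 5 mm of the set mark (all of step 1 and horizontal distance between pointer_tip and set_mark below 0.005 m), for 0.2 s.
At the end, for the whole second after the job is handed in: the tip of the sprung arm is within 5 mm (horizontally) of the set mark and at rest; the key stands fully home in the screw (foot at least 35.5 mm below the collar's mouth, within 4 mm of its axis, upright within 0.1 rad) and at rest (all of step 2 and linear speed of key below 0.02 m/s and angular speed of sprung_arm below 0.05 rad/s); the robot touches nothing.
It fails at once if the pointer tip overshoots the set mark by more than 12 mm (over-tension) (y of pointer_tip in the frame of mark below -0.012 m).
It fails at once if the sprung arm or the set mark is touched (contact force between anything else and sprung_arm above 1 N or contact force between anything else and mark above 1 N).
It fails at once if the key is forced: it presses on the tensioner and its screw with over 40 N (contact force between key and tensioner above 40 N).
It fails at once if a bystander (croissant, cup, glass, tin) is moved by more than 30 mm (distance of any of croissant_0, croissant_2, croissant_4, coffee_cup, water_glass, spoon_tin from where it was at the start of the episode above 0.03 m).
It also fails if it takes over 58 s, if anything falls off the work surface, if the arm or the gripper's body presses on something with over 40 N, if the wrist force passes 120 N, or if a joint passes its speed limit or range.

ROBOT

A 6-joint arm with a two-finger parallel gripper is mounted at the origin on a cart in front of the work surface, level with it; the furniture and walls round the work are solid. World frame = base frame: x ahead of the robot, y to its left, z up, the work surface at z = 0. Lengths are in m, angles in rad, forces in N, time in s.
With the tool pointing down it reaches from about 0.275 to 0.825 m from the base axis. Payload 5.2 kg.
Tool frame: the origin (TCP) lies midway between the tips of the shut fingers; the grasp point (between the pads) lies 19 mm behind it; z points along the fingers, y is the direction in which the jaws open and shut (so a half turn about z gives the same grasp; the last joint's range is limited). The gripper opens to 93 mm and grips with 3 to 60 N. Pads are 15 mm wide; open, the fingers measure 128 mm over their backs; the gripper's body (75 mm by 188 mm) begins 65 mm behind the grasp point.
Start: joints at [1.128, 0.259, 1.535, -0, 1.348, -0.203], TCP at [0.131, 0.534, 0.219] pointing down, gripper open.
Joint ranges: [-3.14, 3.14], [-0.91, 2.08], [0.19, 2.58], [-1.22, 4.36], [0.22, 2.71], [-3.12, 3.12]. Speed limits (rad/s): [2.57, 2.57, 3.14, 3.14, 3.14, 3.14].

INTERFACE

Orientations are given as a 3x3 rotation matrix whose columns are the frame's x, y, z axes.
In Python, from plant import ctrl, claw, snapshot, get_calibration, sign_off gives the robot as it stands. Calls block until the motion is done:
- ctrl.move_to(position, orientation): joint-space move of the TCP to a pose.
- ctrl.move_straight(position, ori=None, speed=0.15): straight line of the TCP; ori=None keeps the orientation; speed is the mean speed in m/s.
- ctrl.movej(angles): joint-space move.
- claw.move_gripper(opening, effort=None): finger opening in m; effort is the grip in N (None keeps the last); returns when the fingers have stopped.
- ctrl.pause(seconds).
- ctrl.solve_ik(position, orientation): joint angles nearest the present ones, or None.
- ctrl.sense(): the state.
- snapshot(name): name is "side" or "top"; returns the picture (480x640x3 uint8, blue, green, red); there is no depth.
- get_calibration(name): a dict with "intrinsics" (3x3 intrinsics, pixels), "world_to_cam" (4x4, takes a point from world to camera coordinates). Camera axes: x right, y up, looking along -z (the intrinsics and any distortion apply to the point x, -y, -z); pixel columns grow to the right and rows downward; lengths in m; the calibration is good to about 2 mm. A picture is of the moment at which its call begins. get_calibration takes no time and is no camera call.
A pose or a line that the arm cannot do raises ctrl.MotionError and nothing moves.
- sign_off(): hands the job in, once; it reports no verdict.
The state is a dict: "t": time; "joint_pos": joint angles; "qd": joint speeds; "tau": joint torques, N m; "eef_pos": TCP position; "tool_rot": TCP orientation; "wrist_force": force on the tool from outside, world axes, zero at the start; "wrist_torque": the same for the moment, N m; "opening": finger opening in m.
Only numpy, scipy, OpenCV 4.12 (cv2) and the standard library are available. Lean on these libraries where they do the work, as an engineer would, in place of code of your own. Each camera call takes 0.05 s, during which the arm holds its last target.

## Working session

There is one attempt and no reset: what is moved stays moved. The work goes in short steps, each a Python script; the robot and the scene stay as the last script left them, time stands still between calls to the robot, and variables do not carry over. Pictures are saved under pics/ and viewed, and the job is handed in when it is done.

```bash
mkdir -p pics; ls
python3 - <<'E'
from plant import ctrl, claw, snapshot, get_calibration
import cv2
for n in ("side","top"):
    cv2.imwrite(f"pics/{n}0.png",snapshot(n)); c=get_calibration(n); print(n,c)
s=ctrl.sense(); print(s)
E
```

```text
pics
side {'intrinsics': array([[565.35390231,   0.        , 310.38557865],
       [  0.        , 565.35390231, 236.01917309],
       [  0.        ,   0.        ,   1.        ]]), 'world_to_cam': array([[-0.94263703, -0.33328245,  0.0189273 ,  0.53408857],
       [ 0.23712255, -0.62859912,  0.7406997 , -0.15995513],
       [-0.23496453,  0.70269905,  0.67156959, -0.94520078],
       [ 0.        ,  0.        ,  0.        ,  1.        ]])}
top {'intrinsics': array([[443.85244954,   0.        , 316.45732978],
       [  0.        , 443.85244954, 236.57848304],
       [  0.        ,   0.        ,   1.        ]]), 'world_to_cam': array([[-0.00756808, -0.99992801,  0.00931072,  0.04760036],
       [ 0.99886481, -0.00712147,  0.0470996 , -0.54559796],
       [-0.04702991,  0.0096566 ,  0.9988468 , -0.87708195],
       [ 0.        ,  0.        ,  0.        ,  1.        ]])}
{'t': 0.1, 'joint_pos': array([ 1.12817979e+00,  2.59255012e-01,  1.53596975e+00, -1.58371034e-05,
        1.34801687e+00, -2.02809686e-01]), 'qd': array([ 0.00041292, -0.000133  , -0.00143261, -0.00092107,  0.00012474,
       -0.00106757]), 'tau': array([ 2.38606328e-03, -4.38213515e+01, -2.84642065e+01,  7.23461551e-02,
        3.63850000e-02, -2.04802797e-05]), 'eef_pos': array([0.13040312, 0.53380387, 0.21791055]), 'tool_rot': array([[-9.71384593e-01,  2.37511037e-01, -6.92308291e-04],
       [ 2.37511834e-01,  9.71383492e-01, -1.49668720e-03],
       [ 3.17017117e-04, -1.61829030e-03, -9.99998640e-01]]), 'wrist_force': array([ 0.2536185 , -0.37306876, -0.49256348]), 'wrist_torque': array([ 0.04233822, -0.03201088,  0.00753559]), 'opening': 0.09320908357858178}
```

View pics/side0.png

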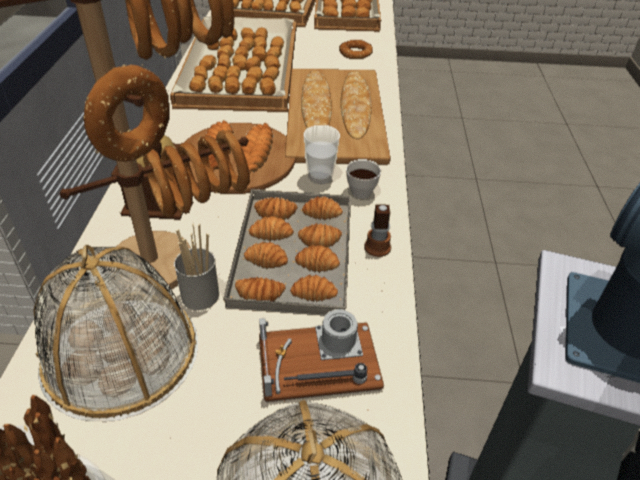

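View pics/top0.png

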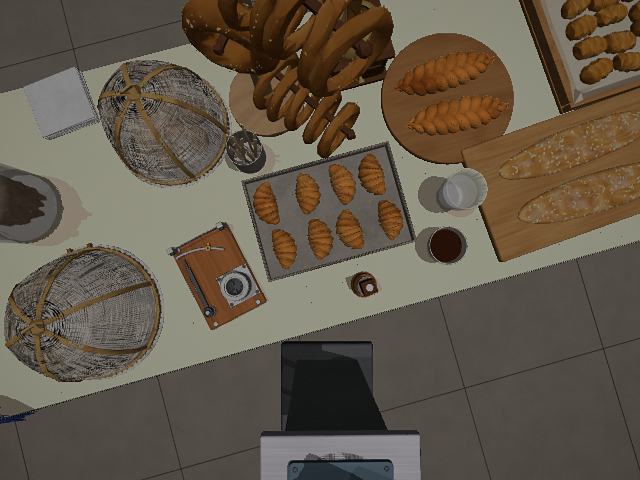

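The side view shows the tensioner around (320,360), the collar at (340,330) and the key in its stand at (380,230). In the top view the collar is at (237,285), the key at (368,285), the pivot at (210,312) and the brass mark near (208,247). I'll zoom in on these.

Run:
```python
import cv2
t=cv2.imread("pics/top0.png"); s=cv2.imread("pics/side0.png")
cv2.imwrite("pics/t1.png",cv2.resize(t[215:335,160:280],None,fx=5,fy=5,interpolation=cv2.INTER_CUBIC))
cv2.imwrite("pics/t2.png",cv2.resize(t[265:305,345:390],None,fx=12,fy=12,interpolation=cv2.INTER_CUBIC))
cv2.imwrite("pics/s1.png",cv2.resize(s[300:410,250:395],None,fx=5,fy=5,interpolation=cv2.INTER_CUBIC))
cv2.imwrite("pics/s2.png",cv2.resize(s[195:265,350:410],None,fx=8,fy=8,interpolation=cv2.INTER_CUBIC))
```

```text
(no output)
```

View pics/t1.png

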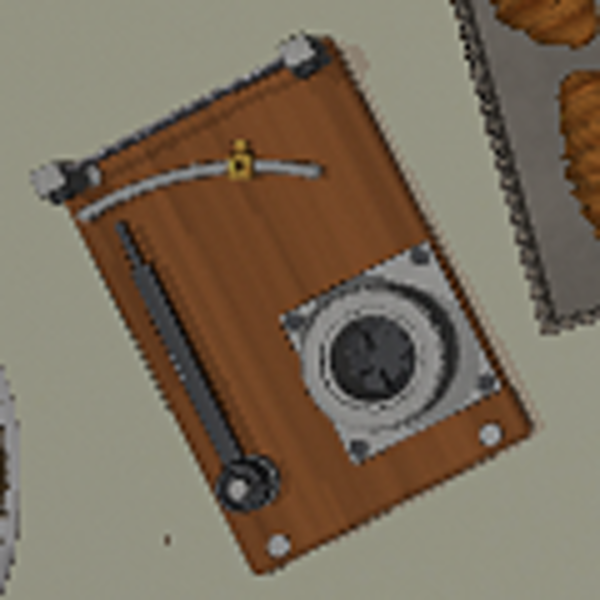

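View pics/t2.png

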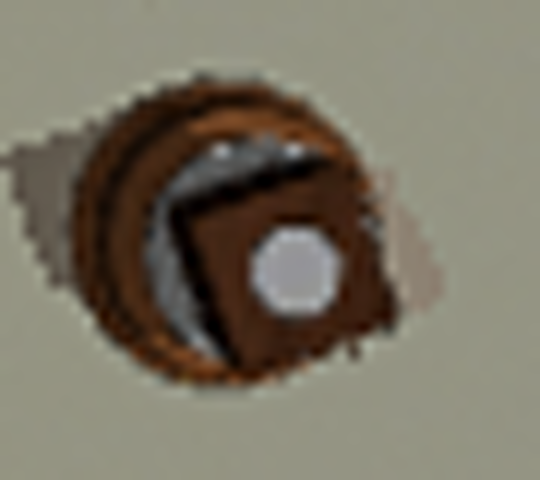

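View pics/s1.png

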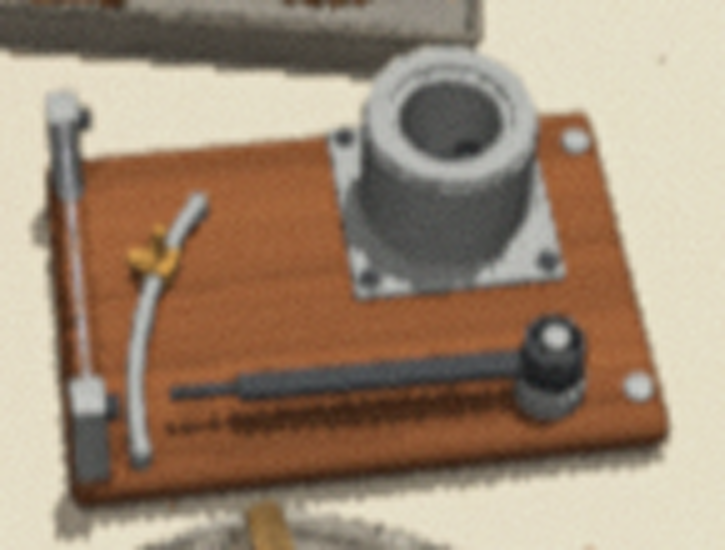

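View pics/s2.png

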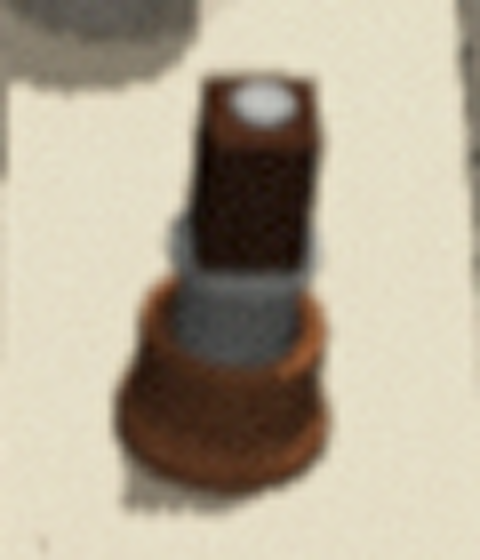

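Crops: the grip top's corners are clear and its white disc is at about (369.5,287.4). The collar rim is clear in both views, and the screw's cross slot shows faintly in the top view. Next I'll measure these.

```bash
cat > h.py <<'E'
import numpy as np, cv2
from plant import ctrl, claw, snapshot, get_calibration, sign_off
C={n:get_calibration(n) for n in("side","top")}
def ray(n,uv):
    K=C[n]["intrinsics"];T=C[n]["world_to_cam"];R=T[:3,:3]
    d=np.linalg.inv(K)@np.array([uv[0],uv[1],1.]); d=np.array([d[0],-d[1],-d[2]])
    return -R.T@T[:3,3], R.T@d
def onz(n,uv,z):
    o,d=ray(n,uv); return (o+d*(z-o[2])/d[2])
def proj(n,p):
    K=C[n]["intrinsics"];T=C[n]["world_to_cam"]
    c=T[:3,:3]@np.asarray(p)+T[:3,3]; q=K@np.array([c[0],-c[1],-c[2]]); return q[:2]/q[2]
def tri(a,b):
    (o1,d1),(o2,d2)=ray("side",a),ray("top",b)
    A=np.c_[d1,-d2]; s=np.linalg.lstsq(A,o2-o1,rcond=None)[0]
    p,q=o1+s[0]*d1,o2+s[1]*d2; return (p+q)/2,np.linalg.norm(p-q)
E
python3 - <<'E'
from h import *
t=cv2.imread("pics/top0.png"); s=cv2.imread("pics/side0.png")
def disc(im,x0,y0,x1,y1,thr):
    g=cv2.cvtColor(im[y0:y1,x0:x1],cv2.COLOR_BGR2HSV)
    m=((g[...,2]>thr)&(g[...,1]<50)).astype(np.uint8)
    n,l,st,c=cv2.connectedComponentsWithStats(m); 
    for i in range(1,n): print(st[i],c[i]+[x0,y0])
print("top key");disc(t,364,281,376,294,120)
print("side key");disc(s,377,203,390,213,150)
# collar mouth from given crop ellipses
f=lambda p,x0,y0,k:((p[0]+.5)/k-.5+x0,(p[1]+.5)/k-.5+y0)
corn=[f(p,345,265,12) for p in[(178,208),(345,160),(395,320),(240,368)]]
P=np.array([onz("top",c,.098) for c in corn]);print("corners",P,P.mean(0))
for i in range(4):
    d=P[(i+1)%4]-P[i];print(np.linalg.norm(d),np.degrees(np.arctan2(d[1],d[0]))%90)
# collar outer rim predicted vs. seen
for n,pix in(("top",(373,362)),("side",None)):pass
print("collar bore top view", onz("top",f((373,361),160,215,5),.06), "outer", onz("top",f((378,357),160,215,5),.063))
print("collar side", onz("side",f((452,121),250,300,5),.06),"outer",onz("side",f((450,113),250,300,5),.063))
E
```

```text
top key
[ 2  3  7  7 39] [369.12820513 287.12820513]
[11 12  1  1  1] [375. 293.]
side key
[ 0  0 13  7 42] [382.92857143 205.47619048]
corners [[ 0.4595162  -0.03243023  0.098     ]
 [ 0.46651075 -0.05767683  0.098     ]
 [ 0.44247991 -0.06487559  0.098     ]
 [ 0.43549668 -0.0414616   0.098     ]] [ 0.45100089 -0.04911106  0.098     ]
0.026197597360576464 15.485346538096636
0.025085916101487714 16.676307838121602
0.024433180742900226 16.60722647596205
0.025661308688086314 20.606327513391843
collar bore top view [0.45006891 0.19977167 0.06      ] outer [0.45174225 0.19737245 0.063     ]
collar side [0.44866111 0.2002763  0.06      ] outer [0.44959689 0.19988128 0.063     ]
```

Run:
```python
from h import *
t=cv2.imread("pics/top0.png"); s=cv2.imread("pics/side0.png")
print("key tri",tri((382.6,207.5),(369.13,287.13)), onz("top",(369.13,287.13),.098),onz("side",(382.6,207.5),.098))
for n,im,(x0,y0),k,(cx,cy) in(("top",t,(205,255),9,(234.5,287)),("side",s,(310,300),9,(339.5,323))):
    c=cv2.resize(im[y0:y0+65,x0:x0+65],None,fx=k,fy=k,interpolation=cv2.INTER_CUBIC)
    g=cv2.cvtColor(c,cv2.COLOR_BGR2GRAY)
    thr,m=cv2.threshold(g,0,255,cv2.THRESH_OTSU)
    lab=cv2.connectedComponents(255-m)[1]
    px=(int((cx-x0)*k),int((cy-y0)*k)); 
    mm=(lab==lab[px[1],px[0]]).astype(np.uint8)
    ct=max(cv2.findContours(mm,0,1)[0],key=cv2.contourArea)
    e=cv2.fitEllipse(cv2.convexHull(ct)); u=((e[0][0]+.5)/k-.5+x0,(e[0][1]+.5)/k-.5+y0)
    print(n,thr,"bore ellipse",u,np.array(e[1])/k,e[2],onz(n,u,.060),onz(n,u,.063))
    P=np.array([.4502,.1995])
    for r,z,col in((.0275,.063,(0,0,255)),(.019,.063,(0,255,0)),(.016,.060,(255,0,0))):
        pts=[(( np.array(proj(n,[P[0]+r*np.cos(a),P[1]+r*np.sin(a),z]))-[x0,y0]+.5)*k-.5) for a in np.linspace(0,6.283,60)]
        cv2.polylines(c,[np.int32(pts)],True,col,1)
    cv2.imwrite(f"pics/col_{n}.png",c)
```

```text
key tri (array([ 0.44911846, -0.05001063,  0.09915535]), np.float64(0.0018224774702454351)) [ 0.44992792 -0.04993249  0.098     ] [ 0.44848567 -0.05175202  0.098     ]
top 105.0 bore ellipse (234.21681382921008, 286.5145263671875) [17.36657206 20.15442064] 162.86705017089844 [0.45060438 0.19974066 0.06      ] [0.45079509 0.19921449 0.063     ]
side 149.0 bore ellipse (339.9291008843316, 322.12498474121094) [20.1780209  23.05386692] 92.42791748046875 [0.44973884 0.19717379 0.06      ] [0.44916598 0.19956484 0.063     ]
```

View pics/col_top.png

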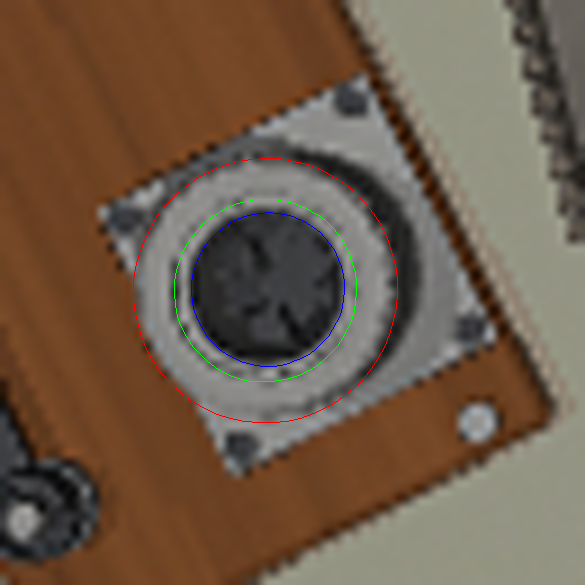

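View pics/col_side.png

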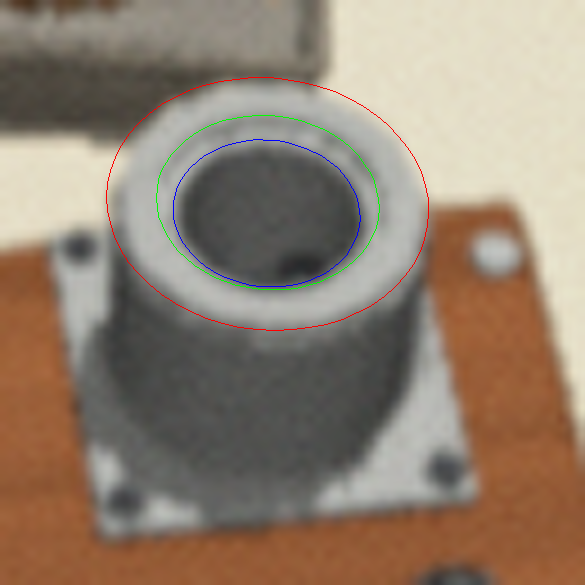

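The overlays fit: collar centre ≈ (0.450,0.1994). I'll stretch the contrast inside the bore to get the slot angle, and measure the arm and mark too.

Run:
```python
from h import *
ims=np.mean([cv2.imread("pics/top0.png").astype(float)],0)
c=cv2.resize(ims[272:302,219:249],None,fx=18,fy=18,interpolation=cv2.INTER_CUBIC)
g=c.mean(2); g=np.clip((g-20)/(100-20)*255,0,255).astype(np.uint8)
cv2.imwrite("pics/slot.png",g)
t=cv2.imread("pics/top0.png")
c=cv2.resize(t[238:322,175:235],None,fx=7,fy=7,interpolation=cv2.INTER_CUBIC);cv2.imwrite("pics/arm.png",c)
```

```text
(no output)
```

View pics/slot.png

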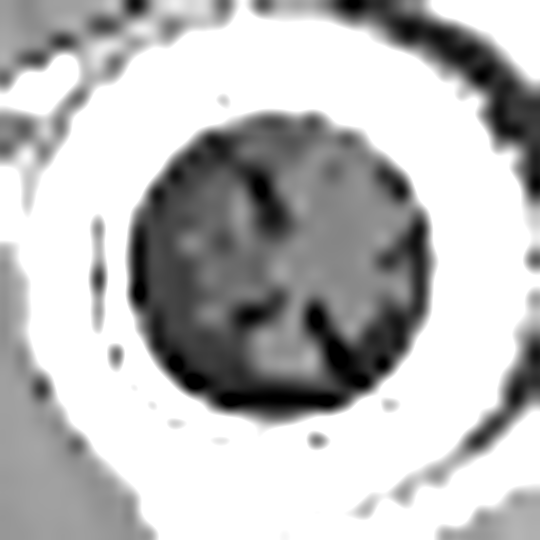

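View pics/arm.png

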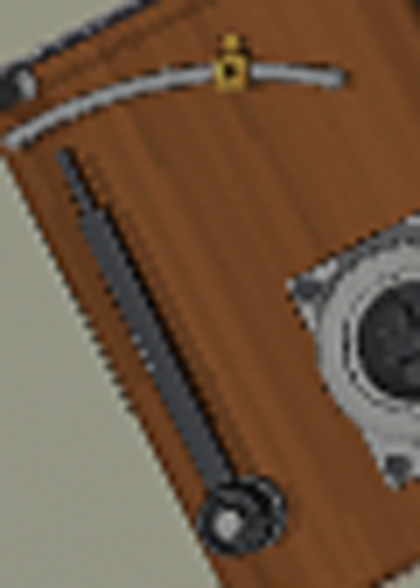

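Run:
```python
from h import *
f=lambda p,x0,y0,k:((p[0]+.5)/k-.5+x0,(p[1]+.5)/k-.5+y0)
T=lambda p:f(p,175,238,7); S=lambda p:f(p,250,300,5)
for nm,a,b in(("tip",(172,392),(64,155)),("pivcap",(556,335),(228,520)),("clip",(158,262),(232,70)),("tooth/lug",(138,262),(232,42)),("tooth2",(158,235),(232,70))):
    print(nm,tri(S(a),T(b)), [onz("top",T(b),z)[:2].round(4) for z in(.03,.045)])
# colour centroids of brass
for n in("side","top"):
    im=cv2.imread(f"pics/{n}0.png"); h=cv2.cvtColor(im,cv2.COLOR_BGR2HSV)
    m=cv2.inRange(h,(16,130,110),(32,255,255)); r=(275,340,290,360) if n=="side" else (200,238,216,256)
    ys,xs=np.nonzero(m[r[1]:r[3],r[0]:r[2]]); print(n,[(x+r[0],y+r[1]) for x,y in zip(xs,ys)])
```

```text
tip (array([0.5014117 , 0.303064  , 0.03167067]), np.float64(0.0005774040712289342)) [array([0.5017, 0.3036]), array([0.5017, 0.2993])]
pivcap (array([0.40045104, 0.25390042, 0.04411881]), np.float64(0.0025952296372538227)) [array([0.4   , 0.2575]), array([0.4018, 0.254 ])]
clip (array([0.52445405, 0.25765499, 0.02587436]), np.float64(0.001511206689398139)) [array([0.5251, 0.2569]), array([0.5247, 0.2534])]
tooth/lug (array([0.53172741, 0.25810851, 0.02316223]), np.float64(0.002950634521410254)) [array([0.5329, 0.2569]), array([0.5324, 0.2534])]
tooth2 (array([0.52467371, 0.25532866, 0.03639267]), np.float64(0.0005256071327588393)) [array([0.5251, 0.2569]), array([0.5247, 0.2534])]
side [(np.int64(281), np.int64(345)), (np.int64(282), np.int64(345)), (np.int64(281), np.int64(346)), (np.int64(282), np.int64(346)), (np.int64(281), np.int64(347)), (np.int64(282), np.int64(347)), (np.int64(280), np.int64(348)), (np.int64(280), np.int64(349)), (np.int64(276), np.int64(350)), (np.int64(277), np.int64(350)), (np.int64(278), np.int64(350)), (np.int64(279), np.int64(350)), (np.int64(280), np.
[... 1205 characters left out ...]
4(283), np.int64(355))]
top [(np.int64(207), np.int64(243)), (np.int64(208), np.int64(243)), (np.int64(207), np.int64(244)), (np.int64(208), np.int64(244)), (np.int64(205), np.int64(246)), (np.int64(207), np.int64(246)), (np.int64(208), np.int64(246)), (np.int64(209), np.int64(246)), (np.int64(206), np.int64(247)), (np.int64(209), np.int64(247)), (np.int64(206), np.int64(248)), (np.int64(209), np.int64(248)), (np.int64(206), np.int64(249)), (np.int64(207), np.int64(249)), (np.int64(208), np.int64(249)), (np.int64(209), np.int64(249)), (np.int64(205), np.int64(250)), (np.int64(206), np.int64(250)), (np.int64(207), np.int64(250)), (np.int64(208), np.int64(250)), (np.int64(209), np.int64(250))]
```

```bash
cat >> h.py <<'E'
def R(th):
    th=np.radians(th);c,s=np.cos(th),np.sin(th)
    return np.array([[-s,c,0],[c,s,0],[0,0,-1.]])
KEY=np.array([.4497,-.0500]); COL=np.array([.4500,.1994])
E
python3 - <<'E'
from h import *
print("cams",ray("side",(0,0))[0],ray("top",(0,0))[0])
for k in range(-3,4):
    for nm,p,th in(("key",[*KEY,.06],17+90*k),("col",[*COL,.09],50+90*k),("colend",[*COL,.07],-75+90*k)):
        q=ctrl.solve_ik(p,R(th)); print(k,nm,th,None if q is None else np.round(q,2))
E
```

```text
cams [0.31929197 0.74164639 0.74313796] [0.50408977 0.05218111 0.90132475]
-3 key -253 [-0.36  0.27  1.97 -0.    0.91 -2.23]
-3 col -220 [ 0.19  0.29  1.85 -0.    1.01 -2.25]
-3 colend -345 [ 0.19  0.31  1.87 -0.    0.96 -0.07]
-2 key -163 [-0.36  0.27  1.97 -0.    0.91  2.49]
-2 col -130 [ 0.19  0.29  1.85 -0.    1.01  2.46]
-2 colend -255 [ 0.19  0.31  1.87 -0.    0.96 -1.64]
-1 key -73 [-0.36  0.27  1.97 -0.    0.91  0.92]
-1 col -40 [ 0.19  0.29  1.85 -0.    1.01  0.89]
-1 colend -165 [ 0.19  0.31  1.87 -0.    0.96  3.07]
0 key 17 [-0.36  0.27  1.97 -0.    0.91 -0.65]
0 col 50 [ 0.19  0.29  1.85 -0.    1.01 -0.68]
0 colend -75 [ 0.19  0.31  1.87 -0.    0.96  1.5 ]
1 key 107 [-0.36  0.27  1.97 -0.    0.91 -2.23]
1 col 140 [ 0.19  0.29  1.85 -0.    1.01 -2.25]
1 colend 15 [ 0.19  0.31  1.87 -0.    0.96 -0.07]
2 key 197 [-0.36  0.27  1.97 -0.    0.91  2.49]
2 col 230 [ 0.19  0.29  1.85 -0.    1.01  2.46]
2 colend 105 [ 0.19  0.31  1.87 -0.    0.96 -1.64]
3 key 287 [-0.36  0.27  1.97 -0.    0.91  0.92]
3 col 320 [ 0.19  0.29  1.85 -0.    1.01  0.89]
3 colend 195 [ 0.19  0.31  1.87 -0.    0.96  3.07]
```

Run:
```python
from h import *
print("basket knot",tri((312,455),(40,325)))
print(ctrl.solve_ik([.30,.30,.33],R(60)),ctrl.sense()["joint_pos"])
```

```text
basket knot (array([0.40056813, 0.4792844 , 0.19610244]), np.float64(0.002322705858228794))
[ 5.21176415e-01 -3.09353704e-02  1.59888491e+00 -4.44089210e-16
  1.57364311e+00 -5.26021137e-01] [ 1.12817979e+00  2.59255012e-01  1.53596975e+00 -1.58371034e-05
  1.34801687e+00 -2.02809686e-01]
```

The basket dome reaches 0.2 m high near (0.40,0.48). So I'll rise first, then swing over to the key and grasp it.

Run:
```python
from h import *
p=ctrl.sense()["eef_pos"]
ctrl.move_straight([p[0],p[1],.31],speed=.3)
ctrl.move_to([*KEY,.18],R(17)); claw.move_gripper(.06,effort=25)
s=ctrl.sense();print(s["t"],s["eef_pos"],s["wrist_force"])
cv2.imwrite("pics/t3.png",snapshot("top")[200:400,250:480]);cv2.imwrite("pics/s3.png",snapshot("side")[100:300,280:480])
```

```text
3.7 [ 0.44968175 -0.05002895  0.17998225] [0.24038502 0.04256644 0.58030873]
```

View pics/s3.png

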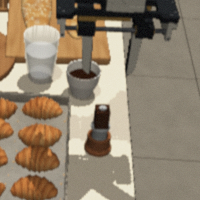

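Key undisturbed, gripper above it. I'll descend and grip.

Run:
```python
from h import *
ctrl.move_straight([*KEY,.060],speed=.12)
s=ctrl.sense();print(s["t"],s["eef_pos"],s["wrist_force"])
claw.move_gripper(.0,effort=25)
s=ctrl.sense();print(s["t"],s["opening"],s["wrist_force"],s["wrist_torque"])
ctrl.move_straight([*KEY,.13],speed=.1)
s=ctrl.sense();print(s["t"],s["opening"],s["wrist_force"],s["wrist_torque"])
cv2.imwrite("pics/s4.png",cv2.resize(snapshot("side")[120:270,320:470],None,fx=4,fy=4))
```

```text
4.95 [ 0.45022425 -0.05017619  0.06053501] [-0.50716373 -0.95252079 -0.18055207]
5.5917 0.026401516316639288 [-0.21288702 -0.29851169  0.81405564] [-0.05928419  0.15606067  0.05096371]
6.4417 0.025857919782898156 [ 0.2169793  -0.19844163 -1.58289549] [-0.06494142  0.01834316 -0.02312489]
```

View pics/s4.png

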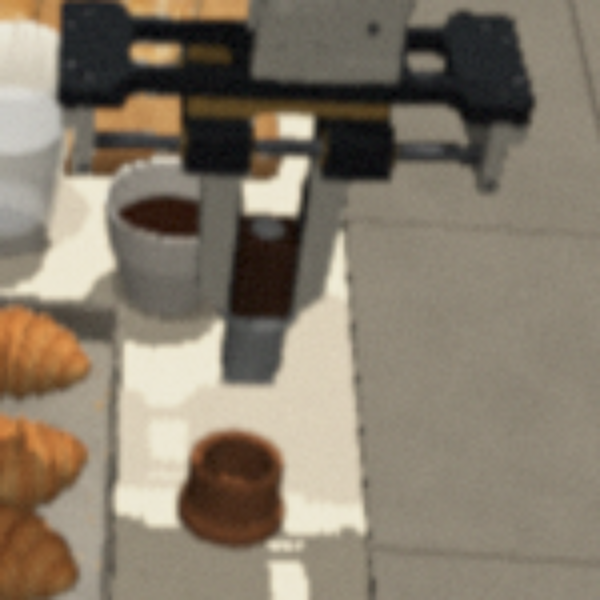

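Key held upright with the grip at 26 mm. Next I'll carry it over the collar.

Run:
```python
from h import *
ctrl.move_straight([*KEY,.16],speed=.15)
ctrl.move_to([*COL,.16],R(50))
ctrl.move_straight([*COL,.122],R(50),speed=.1)
s=ctrl.sense();print(s["t"],s["opening"],s["eef_pos"],s["joint_pos"],s["wrist_force"],s["wrist_torque"])
a,b=snapshot("side"),snapshot("top")
cv2.imwrite("pics/s5f.png",a);cv2.imwrite("pics/t5f.png",b)
cv2.imwrite("pics/s5.png",cv2.resize(a[250:400,265:415],None,fx=4,fy=4,interpolation=cv2.INTER_CUBIC))
cv2.imwrite("pics/t5.png",cv2.resize(b[210:360,160:310],None,fx=4,fy=4,interpolation=cv2.INTER_CUBIC))
```

```text
8.3583 0.025910870313531904 [0.45035502 0.19867461 0.12207086] [ 1.88492771e-01  2.46475493e-01  1.80704620e+00 -9.61386817e-05
  1.08826320e+00 -6.82583910e-01] [ 0.43864135  0.14044245 -0.70325482] [-0.02885672  0.01152702 -0.02839902]
```

View pics/s5.png

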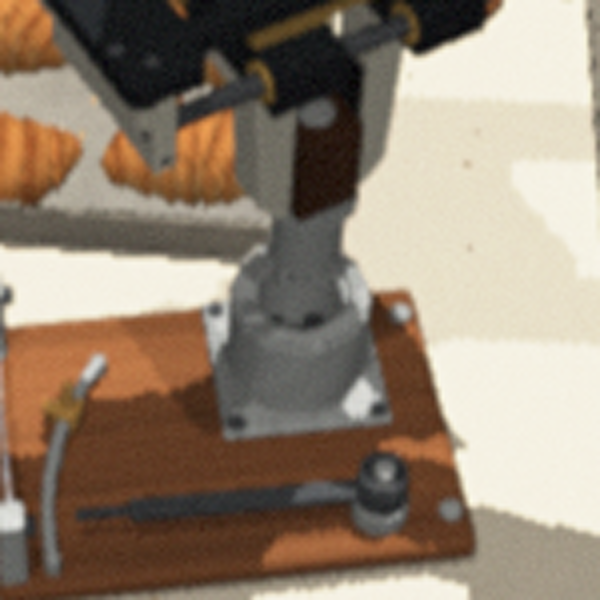

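View pics/t5.png

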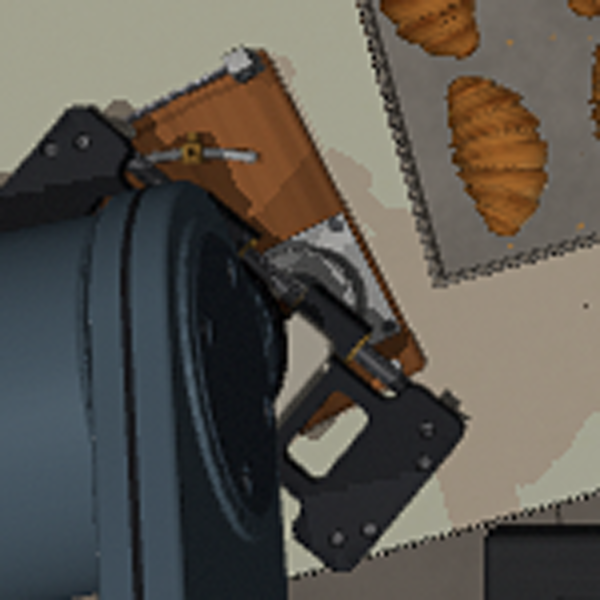

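The key stands directly above the mouth (shank at (300,300), bore centre (299,286) in the side crop). I'll descend in guarded steps.

```bash
cat >> h.py <<'E'
def st(): 
    s=ctrl.sense(); return s
E
python3 - <<'E'
from h import *
b=COL+[-.0002,.0005]
z=.118
while z>.083:
    ctrl.move_straight([*b,z],speed=.06)
    s=ctrl.sense();f=s["wrist_force"];print(round(s["t"],2),round(z,4),s["eef_pos"].round(4),f.round(1),s["wrist_torque"].round(2))
    if f[2]>8 or np.hypot(f[0],f[1])>8: break
    z-=.004
E
```

```text
8.71 0.118 [0.4497 0.2    0.118 ] [ 0.9  0.6 -0.9] [-0.05  0.04 -0.02]
8.96 0.114 [0.4495 0.1999 0.1137] [ 0.1 -0.9 -0.7] [-0.02  0.08  0.02]
9.21 0.11 [0.4495 0.1998 0.1097] [ 0.2 -0.3 -1.4] [-0.06 -0.01 -0.04]
9.46 0.106 [0.4496 0.1998 0.1057] [-0.3 -0.1 -0.6] [-0.03 -0.02  0.01]
9.71 0.102 [0.4496 0.1999 0.1017] [ 0.2 -0.3 -0.9] [-0.06  0.02 -0.03]
9.96 0.098 [0.4496 0.1998 0.0977] [-0.3 -0.3 -0.8] [-0.02  0.03  0.02]
10.21 0.094 [0.4496 0.1999 0.0937] [-0.4 -0.5 -1.2] [-0.02 -0.01  0.03]
10.46 0.09 [0.4496 0.1999 0.0897] [-0.1 -0.1 -1.3] [-0.08 -0.   -0.01]
10.71 0.086 [0.4496 0.1998 0.0857] [-0.2 -0.8 -0.7] [-0.02 -0.    0.09]
```

In the bore with no side force. Next, touch down gently.

Run:
```python
from h import *
b=COL+[-.0002,.0005]
z=.085
while z>.074:
    z-=.0008
    ctrl.move_straight([*b,z],R(50),speed=.02)
    s=ctrl.sense();f=s["wrist_force"];print(round(s["t"],2),round(z,4),s["eef_pos"].round(4),f.round(1),s["wrist_torque"].round(2))
    if f[2]>6 or np.hypot(f[0],f[1])>8: break
```

```text
10.96 0.0842 [0.4498 0.1999 0.0841] [ 0.  -0.3 -1.4] [-0.02  0.04  0.03]
11.21 0.0834 [0.4498 0.1999 0.0834] [ 0.3 -0.8 -1. ] [-0.01  0.04 -0.02]
11.46 0.0826 [0.4498 0.1999 0.0826] [ 0.3 -0.3 -2. ] [-0.02  0.04  0.05]
11.71 0.0818 [0.4498 0.1999 0.0817] [-0.6 -0.6 -1.8] [-0.07  0.01 -0.  ]
11.96 0.081 [0.4499 0.1999 0.0811] [-0.  -0.4 -0.1] [ 0.01  0.06 -0.03]
12.21 0.0802 [0.45   0.1999 0.0809] [-1.4  0.2  5.8] [-0.13  0.37  0.  ]
12.46 0.0794 [0.4501 0.1999 0.0807] [-3.  -0.7 11.2] [-0.24  0.71  0.  ]
```

Contact at TCP z≈0.081, as expected for the blade lying on the screw top. I'll turn clockwise while regulating the press.

Run:
```python
from h import *
b=COL+[-.0002,.0005]
z=.0797; th=50; 
while th>0:
    th-=4
    ctrl.move_straight([*b,z],R(th),speed=.03)
    s=ctrl.sense();f=s["wrist_force"];e=s["eef_pos"]
    yw=np.degrees(np.arctan2(s["tool_rot"][1,1],s["tool_rot"][0,1]))
    print(round(s["t"],2),th,round(yw,1),round(z,4),e.round(4),f.round(1),s["wrist_torque"].round(2))
    if f[2]<3: break
    if f[2]>13: z+=.0006
    elif f[2]<8: z-=.0006
    if e[2]<.0785: break
```

```text
12.71 46 46.0 0.0797 [0.4505 0.2    0.0807] [-0.7 -0.5  7.5] [-0.14  0.32  0.02]
12.96 42 42.0 0.0791 [0.4509 0.2001 0.0804] [-0.8 -0.6  8.8] [-0.15  0.2  -0.05]
13.21 38 38.1 0.0791 [0.4509 0.2002 0.0799] [ 0.7 -0.9  5.9] [ 0.06 -0.17 -0.07]
13.46 34 34.2 0.0785 [0.4498 0.1996 0.0782] [ 0.6 -1.3  0.2] [-0.32 -0.25  0.01]
```

The blade dropped at about 36°. Now I'll lower it fully home.

Run:
```python
from h import *
b=COL+[-.0002,.0005]
z=.0775; th=33
for i in range(14):
    ctrl.move_straight([*b,z],R(th),speed=.03)
    s=ctrl.sense();f=s["wrist_force"];e=s["eef_pos"]
    print(round(s["t"],2),th,round(z,4),e.round(4),f.round(1),s["wrist_torque"].round(2))
    if f[2]>9: break
    z-=.0015 if f[2]<3 else .0007
    th=max(th-1.5,27)
cv2.imwrite("pics/s6.png",cv2.resize(snapshot("side")[250:400,265:415],None,fx=4,fy=4,interpolation=cv2.INTER_CUBIC))
```

```text
13.71 33 0.0775 [0.4496 0.1997 0.0772] [ 0.9 -2.1 -1.3] [-0.45 -0.18 -0.  ]
13.96 31.5 0.076 [0.4495 0.1998 0.0758] [ 1.4 -1.4 -1.2] [-0.33 -0.17 -0.05]
14.21 30.0 0.0745 [0.4495 0.2    0.0744] [ 0.2 -1.5 -1.5] [-0.19 -0.04  0.04]
14.46 28.5 0.073 [0.4496 0.2    0.073 ] [-0.7 -0.5 -0.4] [-0.1   0.02  0.02]
14.71 27.0 0.0715 [0.45   0.2001 0.0721] [-1.  -0.1  4.5] [-0.05  0.3  -0.04]
14.96 27 0.0708 [0.4501 0.2001 0.072 ] [-3.  -0.7 11.2] [-0.14  0.68 -0.01]
```

View pics/s6.png

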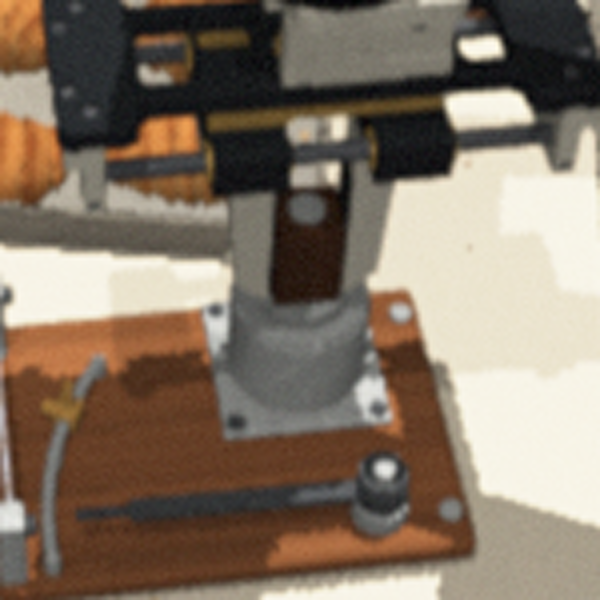

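Fully home: a 9 mm drop, with the flange seated on the collar rim. I'll turn clockwise, stopping well short of the mark to measure.

```bash
cat > turn.py <<'E'
from h import *
def turn(a,b,step,z=.0713):
    th=a
    while th>b+1e-6:
        th=max(th-step,b)
        ctrl.move_straight([*(COL+[-.0002,.0003]),z],R(th),speed=.03)
        s=ctrl.sense();f=s["wrist_force"]
        print(round(s["t"],2),th,s["eef_pos"].round(4),f.round(1),s["wrist_torque"].round(2))
        if abs(f).max()>22: print("STOP");break
def pic(n):
    a=snapshot("side");cv2.imwrite(f"pics/{n}_f.png",a)
    cv2.imwrite(f"pics/{n}.png",cv2.resize(a[325:405,255:375],None,fx=6,fy=6,interpolation=cv2.INTER_CUBIC))
E
python3 - <<'E'
from turn import *
claw.move_gripper(0,effort=40)
turn(27,-30,8)
pic("a1")
E
```

```text
15.52 19 [0.4504 0.1999 0.072 ] [-1.7  0.1  6.1] [-0.08  0.22 -0.06]
15.81 11 [0.4506 0.1997 0.0721] [-0.7 -1.1  5. ] [-0.26  0.2  -0.  ]
16.1 3 [0.4505 0.1996 0.072 ] [-0.8 -1.3  6.4] [-0.35  0.26 -0.  ]
16.39 -5 [0.4504 0.1995 0.072 ] [-1.1 -2.   6.9] [-0.36  0.3  -0.01]
16.68 -13 [0.4503 0.1994 0.072 ] [-1.9 -2.3  7.6] [-0.47  0.37 -0.03]
16.98 -21 [0.4502 0.1994 0.072 ] [-0.7 -1.8  6.7] [-0.56  0.39  0.01]
17.27 -29 [0.4502 0.1994 0.072 ] [-1.3 -1.8  8.8] [-0.52  0.49  0.04]
17.52 -30 [0.4501 0.1993 0.072 ] [-1.2 -2.8  8.4] [-0.56  0.46  0.16]
```

View pics/a1.png

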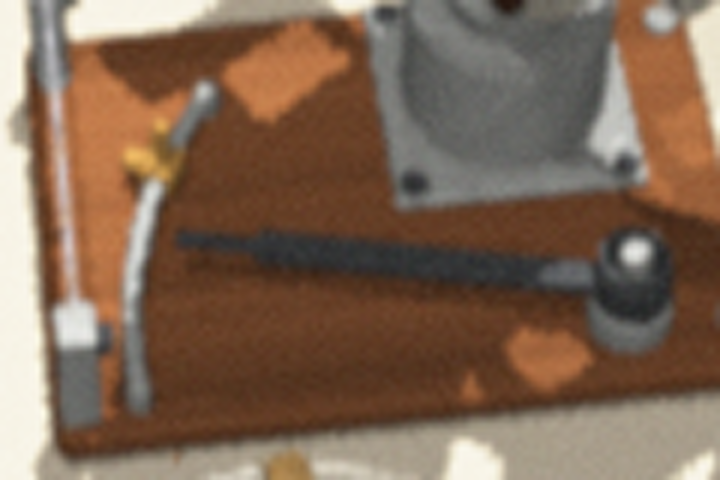

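```bash
cat > ang.py <<'E'
from h import *
f=lambda p,x0=255,y0=325,k=6:((p[0]+.5)/k-.5+x0,(p[1]+.5)/k-.5+y0)
def B(p,q): d=np.asarray(p)[:2]-np.asarray(q)[:2]; return np.degrees(np.arctan2(d[1],d[0])),np.hypot(*d)
PV=onz("side",f((634,250)),.0445)   # pivot cap
if __name__=="__main__":
    tip0=onz("side",f((172,392),250,300,5),.0315); tip1=onz("side",f((178,238)),.0315)
    mid1=onz("side",f((545,274)),.0315)
    print(PV,tip0,tip1,B(tip0,PV),B(tip1,PV),"axis",B(tip1,mid1))
    m=(tip0+tip1)/2;d=(tip1-tip0)[:2];h=np.sqrt(.114**2-(d@d)/4);n=np.array([d[1],-d[0]])/np.hypot(*d);
    for s in(1,-1):print("pivot circle",m[:2]+s*h*n)
    for nm,p,z in(("clip",(155,165),.0258),("toothtop",(162,128),.0364),("lug",(130,160),.0258)):
        q=onz("side",f(p),z);print(nm,q,B(q,PV))
    print("PV top",onz("top",((228.5)/7-.5+175,520.5/7-.5+238),.0445))
E
python3 ang.py
```

```text
[0.40008559 0.25348963 0.0445    ] [0.50117288 0.30289335 0.0315    ] [0.50960348 0.28041462 0.0315    ] (np.float64(26.04583738032301), np.float64(0.11251385806277711)) (np.float64(13.812243870487045), np.float64(0.11277908912410933)) axis (np.float64(13.580475759917496), np.float64(0.09175065437517338))
pivot circle [0.39924171 0.251844  ]
pivot circle [0.61153465 0.33146397]
clip [0.52480501 0.25800381 0.0258    ] (np.float64(2.072898090158539), np.float64(0.12480108451644846))
toothtop [0.52433632 0.25388293 0.0364    ] (np.float64(0.18135833253583594), np.float64(0.12425135529298707))
lug [0.5313973  0.25877689 0.0258    ] (np.float64(2.30576427506763), np.float64(0.13141811616125887))
PV top [0.40176227 0.25410719 0.0445    ]
```

The arm is now at about 13.7°, with the mark at about 0.5–2° and no overshoot. I'll turn a further 26° and look closely.

Run:
```python
from turn import *
turn(-30,-56,7)
a=snapshot("side");t=snapshot("top")
cv2.imwrite("pics/a2_f.png",a);cv2.imwrite("pics/a2_t.png",t)
A=cv2.resize(a[338:388,265:325],None,fx=12,fy=12,interpolation=cv2.INTER_CUBIC)
T=cv2.resize(t[235:275,180:230],None,fx=12,fy=12,interpolation=cv2.INTER_CUBIC)
cv2.imwrite("pics/a2s.png",A);cv2.imwrite("pics/a2t.png",T)
```

```text
17.84 -37 [0.4501 0.1993 0.072 ] [-1.8 -2.4  8.8] [-0.61  0.55 -0.  ]
18.12 -44 [0.45   0.1993 0.072 ] [-2.5 -2.7  8.6] [-0.61  0.57 -0.02]
18.39 -51 [0.4499 0.1993 0.072 ] [-1.7 -2.8  8.7] [-0.61  0.66  0.02]
18.64 -56 [0.4498 0.1993 0.072 ] [-3.2 -2.2  8.8] [-0.62  0.75  0.01]
```

View pics/a2s.png

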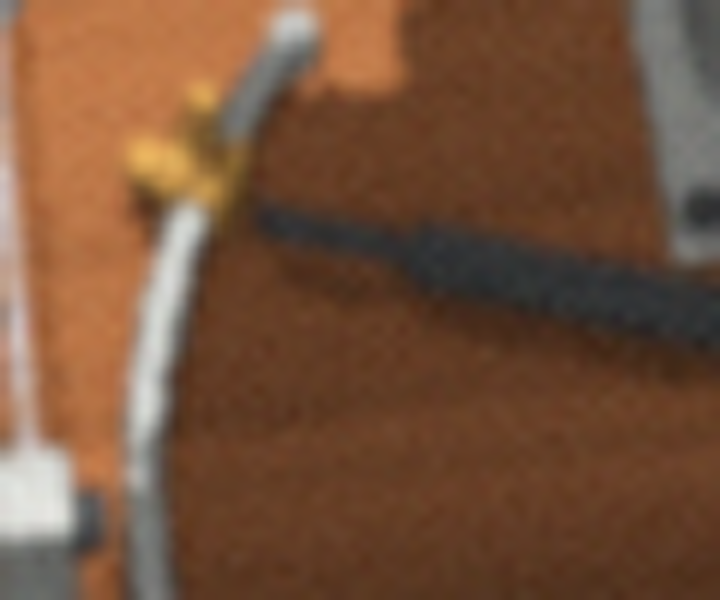

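View pics/a2t.png

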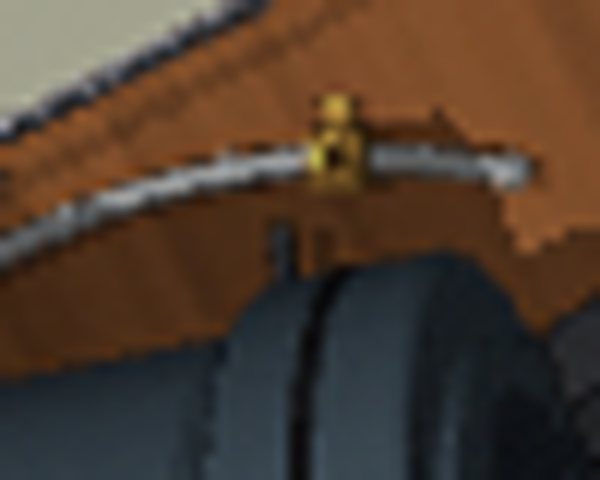

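Run:
```python
from ang import *
T=lambda p:f(p,180,235,12); S=lambda p:f(p,265,338,12)
PT=onz("top",((228.5)/7-.5+175,520.5/7-.5+238),.0445)
print("tip tri",tri(S((260,215)),T((282,222))))
for nm,V,cam,tp,cl,lug in(("top",PT,"top",T((282,222)),T((336,157)),T((338,105))),("side",PV,"side",S((260,215)),S((195,172)),S((150,163)))):
    print(nm,"PV",V[:2],"tip",B(onz(cam,tp,.0315),V))
    for z in(.02,.024,.028,.032,.036): print("  z",z,"clip",B(onz(cam,cl,z),V),"lug",B(onz(cam,lug,z),V))
print(tri(S((195,172)),T((336,157))),tri(S((203,95)),T((333,150))))
```

```text
tip tri (array([0.51345278, 0.26519017, 0.03207455]), np.float64(0.0020057403633129264))
top PV [0.40176227 0.25410719] tip (np.float64(5.836476079882895), np.float64(0.11324717491198506))
  z 0.02 clip (np.float64(2.5470965364083034), np.float64(0.12357691085752676)) lug (np.float64(2.2536329336808123), np.float64(0.13214311938375278))
  z 0.024 clip (np.float64(2.1125566872977144), np.float64(0.12344283084906621)) lug (np.float64(1.848132096803015), np.float64(0.13197470518533413))
  z 0.028 clip (np.float64(1.677096953283548), np.float64(0.12331586639348756)) lug (np.float64(1.441615432786962), np.float64(0.1318129181037957))
  z 0.032 clip (np.float64(1.240764871624673), np.float64(0.12319603949041932)) lug (np.float64(1.0341201977255237), np.float64(0.13165778257024927))
  z 0.036 clip (np.float64(0.8036085748747226), np.float64(0.12308337098599748)) lug (np.float64(0.6256842232075635), np.float64(0.13150932212427774))
side PV [0.40008559 0.25348963] tip (np.float64(5.630451428790971), np.float64(0.11308573831959189))
  z 0.02 clip (np.float64(0.017159983046657896), np.float64(0.125981005695811)) lug (np.float64(0.32072452136070045), np.float64(0.13196507215867503))
  z 0.024 clip (np.float64(1.2563205060223555), np.float64(0.12486725328955132)) lug (np.float64(1.5044078749202114), np.float64(0.1308312489359695))
  z 0.028 clip (np.float64(2.5171831976271597), np.float64(0.1238129417036392)) lug (np.float64(2.7082626187037984), np.float64(0.12975422650778506))
  z 0.032 clip (np.float64(3.7990705040414765), np.float64(0.12281960170845418)) lug (np.float64(3.931719125826788), np.float64(0.12873543049723435))
  z 0.036 clip (np.float64(5.101198006850239), np.float64(0.12188872398881129)) lug (np.float64(5.1741176516821294), np.float64(0.12777625367872378))
(array([0.52465076, 0.25795902, 0.02642776]), np.float64(0.000859378279420075)) (array([0.52496711, 0.25528532, 0.03919457]), np.float64(0.0019252393812920388))
```

Views agree: mark bearing ≈1.8°, tip ≈5.7°, so about 13° of key is left. I'll turn 12° and check.

Run:
```python
from turn import *
turn(-56,-68,4)
a=snapshot("side");t=snapshot("top")
A=cv2.resize(a[338:388,265:325],None,fx=12,fy=12,interpolation=cv2.INTER_CUBIC)
T=cv2.resize(t[235:275,180:230],None,fx=12,fy=12,interpolation=cv2.INTER_CUBIC)
cv2.imwrite("pics/a3s.png",A);cv2.imwrite("pics/a3t.png",T)
```

```text
18.99 -60 [0.4497 0.1993 0.072 ] [-3.4 -2.5  8.9] [-0.65  0.72  0.02]
19.24 -64 [0.4497 0.1993 0.072 ] [-3.6 -2.2  9.7] [-0.57  0.73 -0.03]
19.49 -68 [0.4497 0.1993 0.072 ] [-2.1 -2.2  9.9] [-0.54  0.79  0.05]
```

View pics/a3s.png

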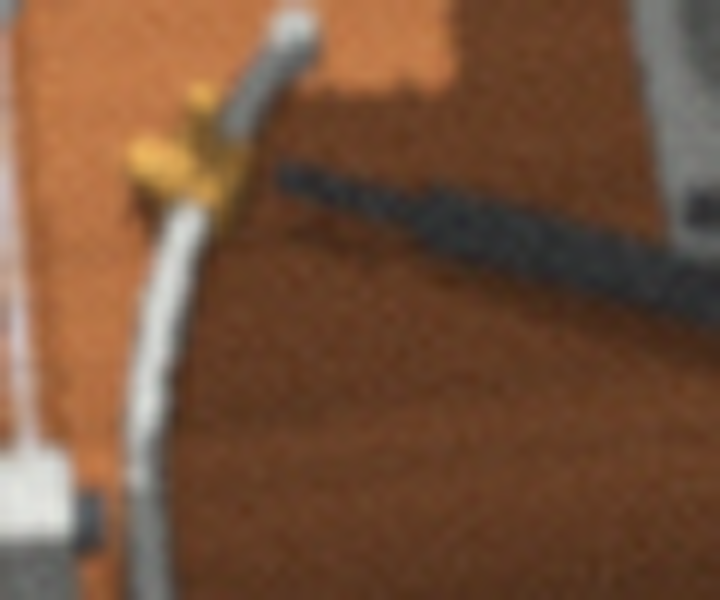

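View pics/a3t.png

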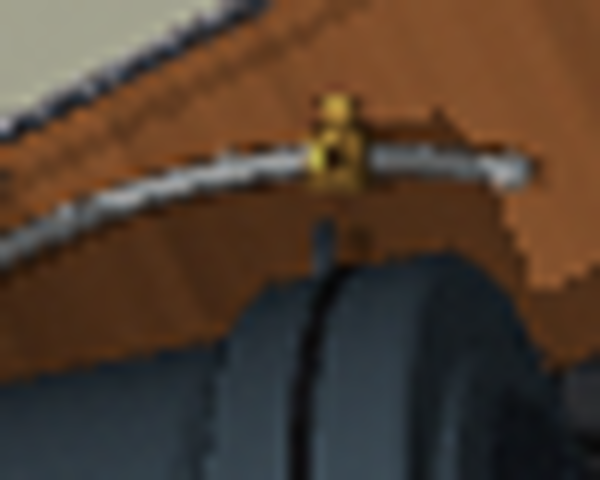

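Run:
```python
from ang import *
T=lambda p:f(p,180,235,12); S=lambda p:f(p,265,338,12)
PT=onz("top",((228.5)/7-.5+175,520.5/7-.5+238),.0445)
print(B(onz("top",T((323,221)),.0315),PT),B(onz("side",S((279,174)),.0315),PV),tri(S((279,174)),T((323,221))))
```

```text
(np.float64(2.4656977472369617), np.float64(0.11287758388657426)) (np.float64(2.232698689841053), np.float64(0.11264602165203373)) (array([0.51351634, 0.25851606, 0.03209773]), np.float64(0.0021072588380128448))
```

The tip is within about 1 mm of the mark. I'll do a last 2°, ease the press, release and retreat.

Run:
```python
from turn import *
turn(-68,-70,2)
ctrl.pause(.4)
turn(-69.99,-70,1,z=.0722)
ctrl.pause(.2)
claw.move_gripper(.06)
p=COL+[-.0002,.0003]
ctrl.move_straight([*p,.15],speed=.1)
ctrl.move_to([.36,-.10,.25],R(-40))
s=ctrl.sense();print(s["t"],s["eef_pos"],s["wrist_force"].round(1))
a=snapshot("side");t=snapshot("top");cv2.imwrite("pics/a4_f.png",a);cv2.imwrite("pics/a4_tf.png",t)
cv2.imwrite("pics/a4s.png",cv2.resize(a[290:410,250:400],None,fx=5,fy=5,interpolation=cv2.INTER_CUBIC))
cv2.imwrite("pics/a4t.png",cv2.resize(t[215:335,160:280],None,fx=5,fy=5,interpolation=cv2.INTER_CUBIC))
```

```text
19.84 -70 [0.4496 0.1993 0.072 ] [-3.3 -2.2  9. ] [-0.54  0.8   0.07]
20.49 -70 [0.4495 0.1994 0.0721] [-2.5 -2.5  2.3] [-0.58  0.47  0.15]
23.6083 [ 0.36004594 -0.09960839  0.24955062] [-0.2 -0.4 -1.3]
```

View pics/a4s.png

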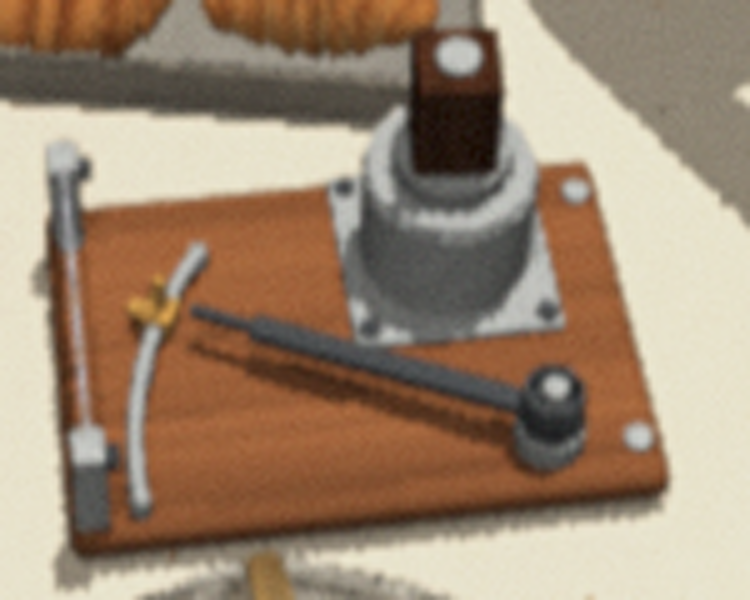

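View pics/a4t.png

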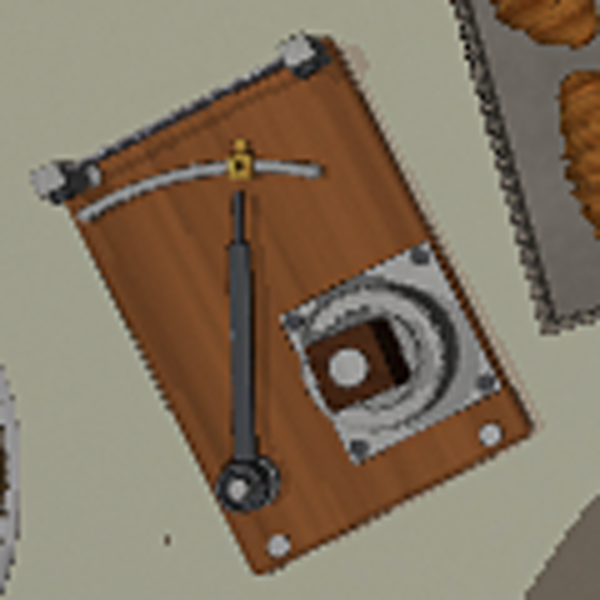

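The key stands upright in the collar with its flange close to the rim. The pointer lies in line with the brass clip (top crop: tip (238,192), clip (239,165)). Numeric check:

Run:
```python
from ang import *
T=lambda p:f(p,160,215,5); S=lambda p:f(p,250,290,5)
PT=onz("top",T((238,489)),.0445); PS=onz("side",S((556,385)),.0445)
tp,cl=T((238,192)),T((239,163)); ts,cs=S((195,312)),S((156,312))
print("tip",B(onz("top",tp,.0315),PT),B(onz("side",ts,.0315),PS)); 
print("mark",B(onz("top",cl,.026),PT),B(onz("side",cs,.026),PS))
print("tip tri",tri(ts,tp),"mark tri",tri(cs,cl))
print("key top",tri(S((460,55)),T((349,368))))
for n in("top","side"):
    d=cv2.absdiff(cv2.imread(f"pics/{n}0.png"),cv2.imread("pics/a4_tf.png" if n=="top" else "pics/a4_f.png"))
    print(n,(d.max(2)>60).sum())
cv2.imwrite("pics/fin.png",cv2.imread("pics/a4_tf.png"))
```

```text
tip (np.float64(1.7745513029285014), np.float64(0.11376779618158263)) (np.float64(1.8248312622537723), np.float64(0.1124142081550415))
mark (np.float64(2.0470516796497886), np.float64(0.1252615597488347)) (np.float64(1.8273169837141277), np.float64(0.1251567323802669))
tip tri (array([0.51308357, 0.25725729, 0.03086312]), np.float64(0.0028462034641446574)) mark tri (array([0.52505376, 0.25814789, 0.0262482 ]), np.float64(0.0017746464919748428))
key top (array([0.45028822, 0.19897457, 0.11177743]), np.float64(0.0014655943778561966))
top 13953
side 18312
```

View pics/fin.png

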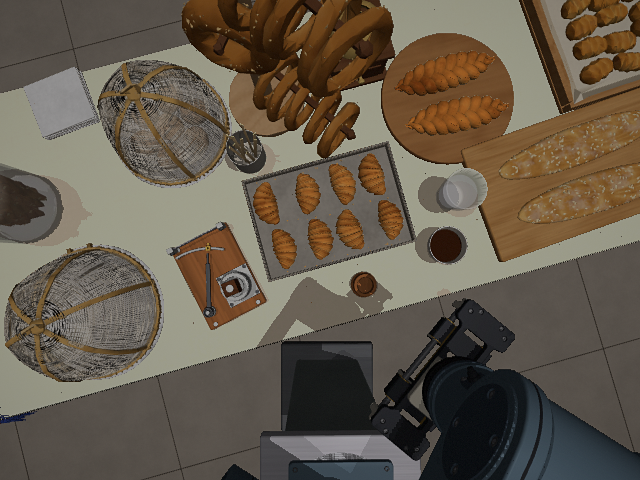

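The tip and mark bearings agree within 0.3° (under 1 mm). The key is home, nothing else has moved, and the robot is clear, so I'll hand the job in.

```bash
python3 -c "
from plant import sign_off,ctrl
print(sign_off())"
```

```text
the job is handed in; nothing more can be done
None
```

The job is handed in at about 24 s of the 58 s. The key stands fully home in the screw and the pointer is on the brass mark as closely as I could measure.

**What I did:**
- I took the key from its stand and lowered it into the collar with no side force.
- I turned it clockwise under about 6–11 N until the blade dropped, then seated it. It went down 9 mm in all.
- I turned on clockwise about 97°, checking the pointer in both cameras, then eased the press, let go and moved clear.

**Last checks:**
- **Pointer:** it reads 1.77° (top view) and 1.82° (side view), against 2.05° and 1.83° for the mark. That puts it within about 0.6 mm in each view, with no meaningful overshoot. The three-dimensional points from both views were rougher, with rays missing each other by 2–3 mm.
- **Key:** its top measured 0.1118 m, where 0.110 m is expected when home. The same measurement read about 1.2 mm high at the start, so this fits. It is about 0.5 mm off the measured collar centre and looks upright.
- **Forces and surroundings:** the readings I took stayed below about 11 N while the key was in the collar. The robot touches nothing, and by eye in the last top picture the other things are where they were. I did not measure that: the picture difference I ran was swamped by the arm and its shadow.

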